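# Select the green filter on a photometer and zero it, by fingertip only

## Task

Zero the filter photometer for the green filter: with a fingertip push its sliding light shield fully shut over the vial and roll the knurled filter wheel, pressing on its rim, until the green dot clicks in at the top beside the white index mark; only then press the blue zero key fully down and let it spring back. This is all touching and pushing: do not pick up, shove along or tip the photometer, leave the vial down in its well, leave the loose vials, slide case and tape roll where they are, and finish clear of everything.

Things in the scene. Friction and masses are not known exactly. Their poses are not given: they have to be found in the camera images.
- photometer: Light grey bench photometer, 240 (x) x 180 (y) mm, 2 kg, loose on rubber feet. Origin under its centre at table level; x from its front (robot side) to its rear, y to its left. Flat deck at z = 78 mm for x > -60 mm, before it a lower console sloping up 10 degrees to the rear. On the deck, left: sample well (centre x 40, y 46, bore 25 mm), rails 6 mm high at y 15-20 and 72-77; right: filter wheel.
- light_shield (a joint): Slide of the light shield, a black plate 50 x 50 x 3 mm running in rails on the deck. 0 m = fully open (towards the front), 0.055 m = fully shut over the well at its stop; grows towards +x of the photometer. It moves with about 1.2 N of friction and stays where it is left.
- shield_ridge (a point): Top centre of the shield's black finger ridge: 6 mm thick (x), 38 mm wide (y), its top 15.5 mm above the deck and 12 mm above the plate (plate top 3.5 mm above the deck). The plate reaches 10 mm in front of the ridge. Push the ridge's front face towards +x of the photometer.
- wheel (a joint): Wheel angle, rad. 0 = green dot at the top; grows as the top of the rim moves to +x of the photometer. Eight sprung clicks pi/4 apart (25 mm of rim), turns without end; rests at first one or two clicks short of green, about -0.785 or -1.571. To leave a click takes about 2.5 N along the rim, so press with 5 to 10 N; past halfway it falls into the next click when let go.
- index_mark (a point): Fixed point at the top of the filter wheel's rim (photometer frame x 30, y -50, z 92 mm), where the selected dot stands; a white pointer, 5 mm above the deck, is beside it on the left. The wheel: black ribbed disc, radius 32, 20 mm wide, level axle along the photometer's y, 32 mm below this point; rim stands 14 mm above the deck. Soft tread, friction about 1.2.
- green_dot (a point): Centre of the green dot on the wheel's rim; turns with the wheel. Dots are 9 mm across with a pale ring; round the rim green is followed by yellow, orange, red, white, violet, blue, cyan. At first yellow or orange is at the top and green nearer the photometer's front, perhaps down in the slot; rolling the top of the rim away from the front brings it up.
- zero_key_top (a point): Centre of the top of the round blue zero key, 18 mm across, on the right of the sloped console; it stands about 8 mm proud. Its axis leans 10 degrees to the front from vertical. It moves with it when pressed.
- key_zero (a joint): Travel of the blue zero key, m: 0 = up, 0.004 = fully down; counts as pressed beyond 0.003. Sprung: about 2 N to start, 4.6 N fully down; comes back up by itself.
- blank_vial: White-capped sample vial, 22 mm across, about 60 mm tall, loose, standing in the photometer's well with its top about 4 mm below the deck; origin under its base. Stays there.
- vial_a: Loose white-capped sample vial, 22 x 57 mm, standing at the left of the photometer; origin under its base. Leave it.
- vial_b: Second loose white-capped sample vial, as the first. Leave it.
- slides: Clear slide case, 64 x 92 x 28 mm, loose on the table to the left. Leave it.
- tape: Pale blue tape roll, 55 mm across, 19 mm high, loose on the table to the right. Leave it.

How it is judged:
By the outcome, as a careful person would: the job done as asked, in the order asked, and still so for the second after the job is handed in, with the robot touching nothing.
It also fails if it takes over 48 s, if anything falls off the work surface, if the arm or the gripper's body presses on something with over 40 N, if the wrist force passes 120 N, or if a joint passes its speed limit or range.

## Robot

A 6-joint arm with a two-finger parallel gripper is mounted at the origin on a cart in front of the work surface, level with it; the furniture and walls round the work are solid. World frame = base frame: x ahead of the robot, y to its left, z up, the work surface at z = 0. Lengths are in mm, angles in rad, forces in N, time in s.
With the tool pointing down it reaches from about 325 to 850 mm from the base axis. Payload 4.4 kg.
Tool frame: the origin (TCP) lies at the very end of the fingers, on their centre line; the grasp point (between the pads) lies 19 mm behind it; x points along the fingers, z is the direction in which the jaws open and shut, and the axes are right-handed (so a half turn about x gives the same grasp; the last joint's range is limited). The gripper opens to 94 mm and grips with 3 to 60 N. Pads are 16 mm wide; open, the fingers measure 119 mm over their backs; the gripper's body (75 mm by 177 mm) begins 78 mm behind the grasp point.
Start: joints at [-1.456, 0.207, 1.542, -0, 1.393, -0.15], TCP at [150.474, -554.964, 205.447] pointing down, gripper open.
Joint ranges: [-2.73, 2.73], [-0.86, 2.22], [0.23, 2.46], [-1.11, 4.25], [0.08, 2.63], [-2.82, 2.82]. Speed limits (rad/s): [2.79, 2.79, 3.14, 3.14, 3.14, 3.14].

## Interface

Orientations are given as [roll, pitch, yaw] about the fixed x, y, z axes, in that order (R = Rz(yaw) Ry(pitch) Rx(roll)).
In Python, from plant import state, grab_frame, camera_info, close_job, recognise, cut_out, spot_point gives the robot as it stands. The module is installed in compiled form; this text tells all that it offers.
- The arm moves only by the tool send_rows, never from a script. Its argument "targets" is a list of rows, each a list of 7 numbers: the turn, a rotation vector about the world's x, y, z in rad, then the shift along the world's x, y, z in m, then the gripper's target within -1 to 1 (fully open at 1, half-way at 0, shut at -1). In form: [[wx, wy, wz, tx, ty, tz, grip], ...]. A call has 1 to 20 rows; each row is the pose to reach, as a shift and turn from the pose commanded when the call began; what a row does not reach only later rows make up. A row lasts 1/12 s, in which the tool goes at most 41.7 mm and 7.16 degrees, less where a joint would pass 70% of its speed; a pose out of reach is approached as far as the arm can. A call with a gripper value outside its range is refused whole. The fingers move at their own pace and stop on an object; "force" is the grip in N (left out, the last holds). Time passes only in rows, so rows that repeat a pose let the fingers close. It gives the time, the measured TCP pose, the force and the opening at its end, in the units of the state.
- state(): the state, without advancing time (a new reading comes with each control period).
- grab_frame(name): name is "scene" or "top" or "wrist"; returns the picture (480x640x3 uint8, red, green, blue); there is no depth.
- camera_info(name): a dict with "fx", "fy", "cx", "cy" (pixels), "R" (3x3) and "t" (3): a world point X has camera coordinates R X + t; the wrist camera has in their place "tool_from_camera" (4x4, takes a point from camera to tool coordinates, whose origin is the TCP and whose axes are the tool frame's). Camera axes: x right, y down, z forward; pixel columns grow to the right and rows downward; lengths in mm; the calibration is good to about 2 mm. A picture is of the moment at which its call begins: read the wrist's pose just before it. camera_info takes no time and is no camera call.
- close_job(): hands the job in, once; it reports no verdict.
Trained networks look in the newest picture that a camera, given by its name, has taken for a name from the list of things; names that differ only in an ending like _2 or _b are one class to them, and where a whole thing is asked for, a point or a joint stands for the part that bears it (a point fixed in the world has none). Each returns a list of dicts, best first, with "conf" (0 to 1); they miss things now and then, are a little off and sometimes report something else, mostly with a low value. They report only what shows in the picture. A call takes as long as a camera call.
- recognise(camera, label): "location" ([x, y, z] in mm, in world coordinates, good to about 4 mm: the middle of the surface that is visible of it).
- cut_out(camera, label): "pixels" (480x640 bool, what is visible of it).
- spot_point(camera, label): "location" ([x, y, z] in mm, in world coordinates, good to about 4 mm: a listed point, or the origin of a listed thing).
The state is a dict: "time": time; "joints": joint angles; "joint_vel": joint speeds; "effort": joint torques, N m; "eef_pos": TCP position; "eef_rot": TCP orientation; "wrist_force": force on the tool from outside, world axes, zero at the start; "wrist_torque": the same for the moment, N m; "opening": finger opening in mm.
Only numpy, scipy, OpenCV 4.12 (cv2) and the standard library are available. Lean on these libraries where they do the work, as an engineer would, in place of code of your own. Each camera call takes 0.05 s, during which the arm holds its last target.

## Working session

There is one attempt and no reset: what is moved stays moved. The work goes in short steps, Python scripts to look and compute and a tool call to move; the robot and the scene stay as the last step left them, time stands still between calls to the robot, and variables do not carry over. Pictures are saved under pics/ and viewed, and the job is handed in when it is done.

Besides the shell and the picture viewer there is one more tool, called after "Request:" by a JSON object that holds its "method" and its "body", one argument or row to a line. send_rows: Moves the arm, as the interface text tells. Its arguments: {"type":"object","properties":{"targets":{"type":"array"},"force":{"type":"number"}},"required":["targets"]}

```bash
mkdir -p pics
python3 - <<'E'
from plant import *
import cv2
s=state();print(s)
for c in ("scene","top"):
    im=grab_frame(c);cv2.imwrite(f"pics/{c}0.png",im[:,:,::-1])
    for l in ("photometer","shield_ridge","index_mark","green_dot","zero_key_top","blank_vial"):
        r=spot_point(c,l);print(c,l,[(x['location'],round(x['conf'],2)) for x in r[:2]])
    print(camera_info(c))
print(state()['time'])
E
```

```text
{'time': 0.0, 'joints': array([-1.45649976e+00,  2.07438295e-01,  1.54291619e+00, -6.67613217e-07,
        1.39351583e+00, -1.50488448e-01]), 'joint_vel': array([ 0.00087697,  0.00141158,  0.0002173 , -0.00153346,  0.00019738,
        0.00166973]), 'effort': array([ 1.53187018e-03, -3.70869362e+01, -2.81417888e+01,  6.98578265e-02,
        3.60573130e-02, -1.75938426e-04]), 'eef_pos': array([ 150.3814532 , -554.15744481,  204.29835218]), 'eef_rot': array([2.99139261, 1.56851866, 1.68538141]), 'wrist_force': array([ 0.0159457 , -0.45694323, -0.47974959]), 'wrist_torque': array([-0.01298938, -0.0004534 , -0.02435748]), 'opening': 94.36838990312759}
scene photometer [([556.4, -109.7, -0.3], 0.81), ([555.7, 15.1, -2.5], 0.68)]
scene shield_ridge [([534.3, -61.7, 90.6], 0.87)]
scene index_mark [([580.4, -165.2, 91.6], 0.85)]
scene green_dot [([545.9, -161.8, 56.6], 0.53)]
scene zero_key_top []
scene blank_vial []
{'fx': 504.2611229104427, 'fy': 504.2611229104427, 'cx': 322.4557116437067, 'cy': 235.6168354929929, 'R': array([[-0.59188481, -0.80589922, -0.01410042],
       [-0.39797981,  0.30741556, -0.86435395],
       [ 0.70091686, -0.50598629, -0.50268621]]), 't': array([227.22830561, 292.96895664, 616.3104588 ])}
top photometer []
top shield_ridge [([538.4, -59.4, 92.6], 0.82)]
top index_mark [([575.0, -169.5, 90.0], 0.6)]
top green_dot [([549.3, -160.3, 58.1], 0.56), ([575.7, -168.0, 90.9], 0.44)]
top zero_key_top [([453.6, -158.4, 65.0], 0.64)]
top blank_vial [([599.2, -74.8, 6.1], 0.4)]
{'fx': 529.016710874974, 'fy': 529.016710874974, 'cx': 322.32230646307136, 'cy': 238.99568907720544, 'R': array([[-0.00227857, -0.99995857,  0.00881282],
       [-0.99022873,  0.0010274 , -0.13944896],
       [ 0.13943413, -0.00904445, -0.99019004]]), 't': array([-101.12482998,  509.0775739 , 1127.25353649])}
0.7
```

View pics/scene0.png

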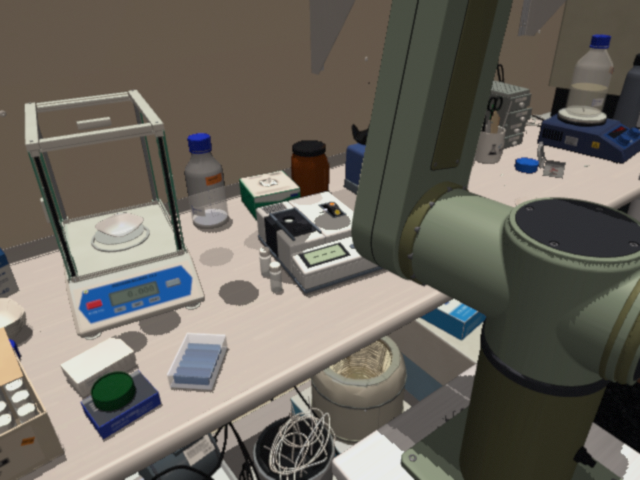

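View pics/top0.png

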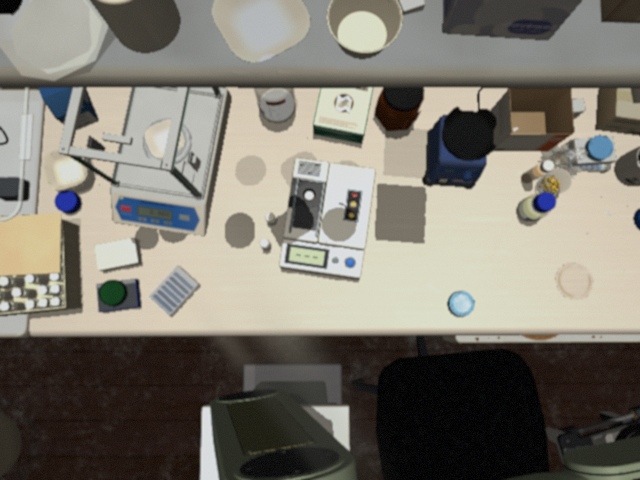

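Run:
```python
import cv2
im=cv2.imread('pics/top0.png');c=im[120:360,280:480]
cv2.imwrite('pics/topz.png',cv2.resize(c,None,fx=3,fy=2.5,interpolation=cv2.INTER_CUBIC))
cv2.imwrite('pics/topz.png',cv2.resize(im[170:350,290:470],(600,600),interpolation=cv2.INTER_CUBIC))
im=cv2.imread('pics/scene0.png')
cv2.imwrite('pics/scz.png',cv2.resize(im[150:380,230:530],(780,598),interpolation=cv2.INTER_CUBIC))
```

```text
(no output)
```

View pics/topz.png

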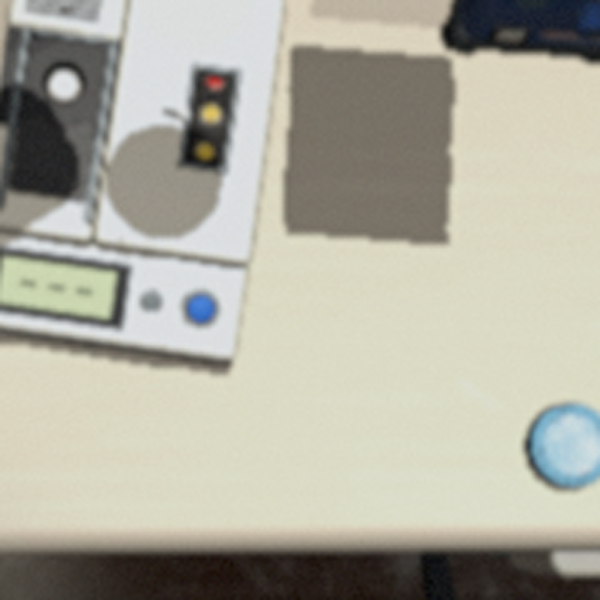

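View pics/scz.png

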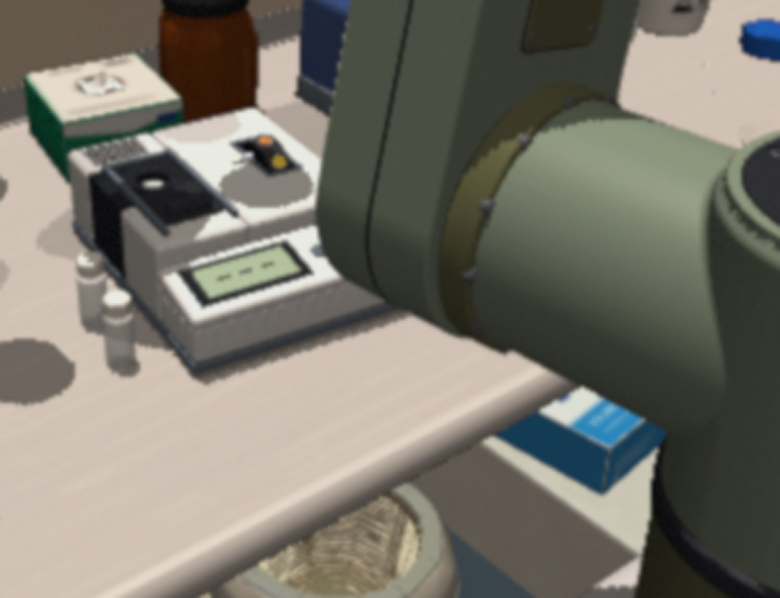

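Run:
```python
from plant import *
from scipy.spatial.transform import Rotation as R
import numpy as np
s=state();np.set_printoptions(precision=3,suppress=True)
print(R.from_euler('xyz',s['eef_rot']).as_matrix());print(camera_info('wrist'))
```

```text
[[ 0.     0.965  0.262]
 [-0.     0.262 -0.965]
 [-1.     0.     0.   ]]
{'fx': 397.66051985694014, 'fy': 397.66051985694014, 'cx': 322.79400657351187, 'cy': 238.13348281577376, 'tool_from_camera': array([[  -0.   ,   -0.265,    0.964, -178.962],
       [  -0.001,   -0.964,   -0.265,   77.082],
       [   1.   ,   -0.001,    0.   ,   -0.25 ],
       [   0.   ,    0.   ,    0.   ,    1.   ]])}
```

Request:
{"method": "send_rows", "body": {
  "targets": [
    [0,0,1.183,0.35,0.405,0.05,-1],
    [0,0,1.183,0.35,0.405,0.05,-1],
    [0,0,1.183,0.35,0.405,0.05,-1],
    [0,0,1.183,0.35,0.405,0.05,-1],
    [0,0,1.183,0.35,0.405,0.05,-1],
    [0,0,1.183,0.35,0.405,0.05,-1],
    [0,0,1.183,0.35,0.405,0.05,-1],
    [0,0,1.183,0.35,0.405,0.05,-1],
    [0,0,1.183,0.35,0.405,0.05,-1],
    [0,0,1.183,0.35,0.405,0.05,-1],
    [0,0,1.183,0.35,0.405,0.05,-1],
    [0,0,1.183,0.35,0.405,0.05,-1],
    [0,0,1.183,0.35,0.405,0.05,-1],
    [0,0,1.183,0.35,0.405,0.05,-1],
    [0,0,1.183,0.35,0.405,0.05,-1],
    [0,0,1.183,0.35,0.405,0.05,-1]
  ],
  "force": 10
}}

```text
time: 2.03
eef_pos: [500.1, -150.1, 255.2]
eef_rot: [-2.561, 1.57, -2.684]
wrist_force: [-0.2, -0.8, 0.1]
opening: 0.8
```

```bash
cat > h.py <<'E'
from plant import *
import cv2,numpy as np
from scipy.spatial.transform import Rotation as R
np.set_printoptions(precision=2,suppress=True)
def st():
    s=state();print('t',round(s['time'],2),'p',s['eef_pos'],'rot',R.from_euler('xyz',s['eef_rot']).as_matrix().ravel(),'F',s['wrist_force'],'op',round(s['opening'],1));return s
def wcam(s):
    T=np.eye(4);T[:3,:3]=R.from_euler('xyz',s['eef_rot']).as_matrix();T[:3,3]=s['eef_pos']
    ci=camera_info('wrist');return T@ci['tool_from_camera'],ci
def proj(s,X):
    C,ci=wcam(s);p=np.linalg.inv(C)@np.append(X,1)
    return ci['fx']*p[0]/p[2]+ci['cx'],ci['fy']*p[1]/p[2]+ci['cy']
def unproj(s,u,v,z):
    C,ci=wcam(s);d=C[:3,:3]@[(u-ci['cx'])/ci['fx'],(v-ci['cy'])/ci['fy'],1];o=C[:3,3]
    return o+d*(z-o[2])/d[2]
def shot(n,crop=None,size=(640,480)):
    s=st();im=grab_frame('wrist')[:,:,::-1]
    cv2.imwrite('pics/%s_full.png'%n,im)
    if crop is not None:
        a,b,c,d=crop;im=cv2.resize(im[b:d,a:c],size,interpolation=cv2.INTER_CUBIC)
    cv2.imwrite('pics/%s.png'%n,im);return s
E
python3 - <<'E'
from h import *
s=shot('w1')
for l in ("photometer","shield_ridge","index_mark","green_dot","zero_key_top","blank_vial"):
    r=spot_point('wrist',l);print(l,[(np.array(x['location']),round(x['conf'],2),np.array(proj(s,x['location']))) for x in r[:2]])
E
```

```text
t 2.03 p [ 500.09 -150.11  255.23] rot [-0.    0.12  0.99 -0.    0.99 -0.12 -1.   -0.   -0.  ] F [-0.21 -0.78  0.14] op 0.8
photometer [(array([ 551.8, -110.2,   -1.3]), 0.9, array([366.07, 158.73]))]
shield_ridge [(array([537.1, -63.3,  95.7]), 0.96, array([355.14, 111.48]))]
index_mark [(array([ 576.6, -164.7,   96. ]), 0.65, array([411.85, 226.25]))]
green_dot [(array([ 545.9, -160.9,   65.4]), 0.97, array([372.29, 218.61]))]
zero_key_top [(array([ 454.5, -162.5,   64.4]), 0.65, array([277.46, 231.43]))]
blank_vial [(array([600.7, -73.7,  12.5]), 0.59, array([412.1 , 117.41]))]
```

View pics/w1.png

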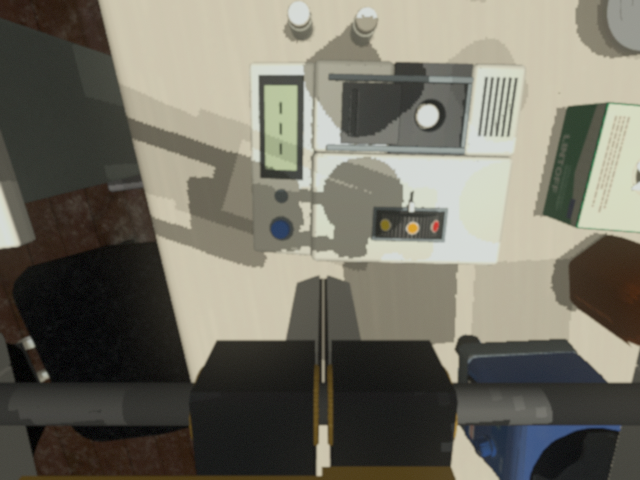

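Run:
```python
import cv2
im=cv2.imread('pics/w1_full.png')
cv2.imwrite('pics/w1z.png',cv2.resize(im[55:275,240:530],(797,604),interpolation=cv2.INTER_CUBIC)[:600])
```

```text
(no output)
```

View pics/w1z.png

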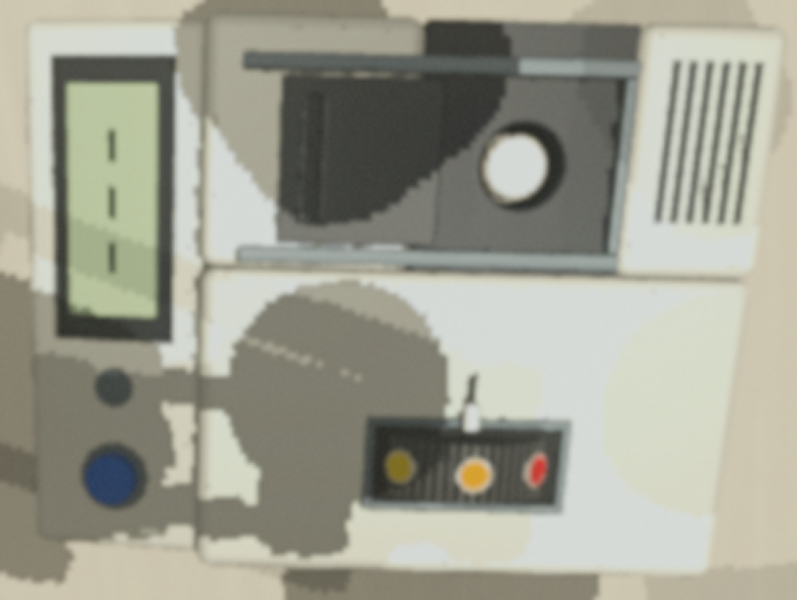

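Run:
```python
from h import *
s=state()
f=lambda u,v,z: unproj(s,u/2.748+240,v/2.748+55,z)
for n,a in dict(key=(114,475,65),dot=(474,475,92),ridge=(315,157,93.5),vial=(516,166,74),lr0=(245,60,84),lr1=(635,68,84),rr0=(238,255,84),rr1=(620,263,84),e0=(205,270,78),e1=(745,280,78),c1=(203,560,78),c2=(710,570,78),slotL=(370,420,78),slotR=(365,505,78),pl0=(278,240,81.5),pl1=(434,240,81.5)).items(): print(n,f(*a))
for a,b in(('lr',((245,60),(635,68))),('rr',((238,255),(620,263))),('e',((205,270),(745,280)))):
    d=f(*b[1],82)-f(*b[0],82);print(a,np.degrees(np.arctan2(d[1],d[0])))
```

```text
key [ 458.92 -159.94   65.  ]
dot [ 577.86 -168.26   92.  ]
ridge [537.05 -64.46  93.5 ]
vial [601.23 -74.56  74.  ]
lr0 [519.93 -34.03  84.  ]
lr1 [635.65 -50.91  84.  ]
rr0 [510.85 -90.28  84.  ]
rr1 [ 629.43 -107.75   84.  ]
e0 [499.85 -93.88  78.  ]
e1 [ 671.06 -118.71   78.  ]
c1 [ 486.4  -190.45   78.  ]
c2 [ 659.04 -215.98   78.  ]
slotL [ 547.71 -149.02   78.  ]
slotR [ 543.37 -177.93   78.  ]
pl0 [523.9  -87.41  81.5 ]
pl1 [572.52 -93.56  81.5 ]
lr -8.29976834227181
rr -8.381468590071371
e -8.250397068150024
```

Request:
{"method": "send_rows", "body": {
  "targets": [
    [0,0,-0.022,0.0075,0.089,-0.1,-1],
    [0,0,-0.022,0.0075,0.089,-0.1,-1],
    [0,0,-0.022,0.0075,0.089,-0.1,-1],
    [0,0,-0.022,0.0075,0.089,-0.1,-1],
    [0,0,-0.022,0.0075,0.089,-0.14,-1],
    [0,0,-0.022,0.0075,0.089,-0.155,-1],
    [0,0,-0.022,0.0075,0.089,-0.163,-1],
    [0,0,-0.022,0.0075,0.089,-0.168,-1],
    [0,0,-0.022,0.0075,0.089,-0.168,-1],
    [0,0,-0.022,0.0075,0.089,-0.168,-1]
  ]
}}

```text
time: 3.22
eef_pos: [509.2, -61.9, 88.8]
eef_rot: [-0.177, 1.568, -0.322]
wrist_force: [0.7, 0.2, -0.1]
opening: 0.5
```

Run:
```python
from h import *
shot('w2')
```

```text
t 3.22 p [509.23 -61.86  88.84] rot [ 0.    0.15  0.99 -0.    0.99 -0.15 -1.   -0.    0.  ] F [ 0.72  0.2  -0.14] op 0.5
```

View pics/w2.png

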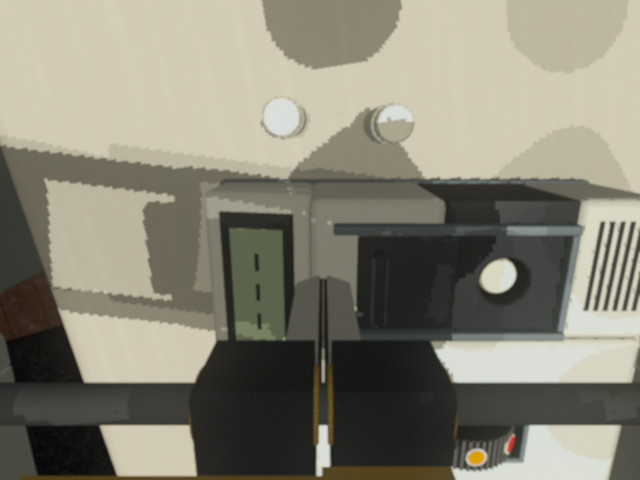

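Request:
{"method": "send_rows", "body": {
  "targets": [
    [0,0,0,0.0059,-0.0009,-0.002,-1],
    [0,0,0,0.0119,-0.0017,-0.002,-1],
    [0,0,0,0.0178,-0.0026,-0.002,-1],
    [0,0,0,0.0238,-0.0035,-0.002,-1],
    [0,0,0,0.0297,-0.0043,-0.002,-1],
    [0,0,0,0.0356,-0.0052,-0.002,-1],
    [0,0,0,0.0416,-0.0061,-0.002,-1],
    [0,0,0,0.0475,-0.0069,-0.002,-1],
    [0,0,0,0.0534,-0.0078,-0.002,-1]
  ]
}}

```text
time: 4.02
eef_pos: [562.5, -69.1, 86.0]
eef_rot: [-0.34, 1.57, -0.485]
wrist_force: [-1.9, -0.5, 5.0]
opening: 0.3
```

Run:
```python
from h import *
shot('w3')
```

```text
t 4.02 p [562.52 -69.13  86.  ] rot [ 0.    0.14  0.99 -0.    0.99 -0.14 -1.   -0.    0.  ] F [-1.92 -0.53  4.96] op 0.3
```

View pics/w3.png

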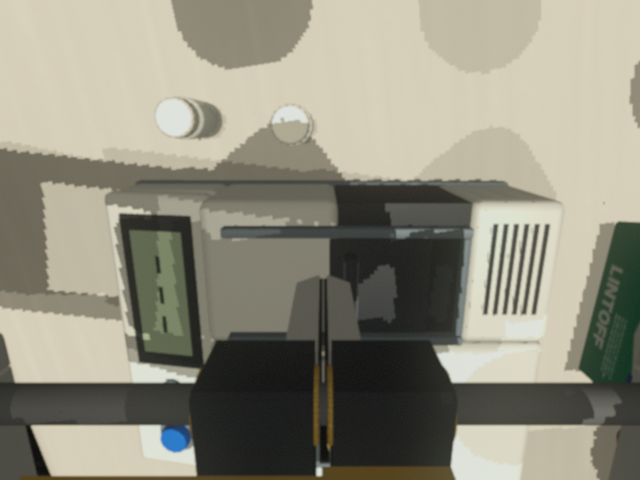

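Request:
{"method": "send_rows", "body": {
  "targets": [
    [0,0,0,0.0025,-0.0004,0.0015,-1],
    [0,0,0,0.005,-0.0007,0.002,-1],
    [0,0,0,0.0075,-0.0011,0.002,-1],
    [0,0,0,0.01,-0.0015,0.002,-1],
    [0,0,0,0.01,-0.0015,0.002,-1]
  ]
}}

```text
time: 4.48
eef_pos: [571.4, -70.1, 87.0]
eef_rot: [2.585, 1.57, 2.44]
wrist_force: [-0.4, 0.1, 0.6]
opening: 0.8
```

Request:
{"method": "send_rows", "body": {
  "targets": [
    [0,0,0,0.002,-0.0003,0,-1],
    [0,0,0,0.004,-0.0006,0,-1],
    [0,0,0,0.006,-0.0009,0,-1],
    [0,0,0,0.007,-0.001,0,-1]
  ]
}}

```text
time: 4.82
eef_pos: [572.8, -70.3, 86.6]
eef_rot: [3.13, 1.557, 2.986]
wrist_force: [-14.9, 0.9, 11.4]
opening: 0.4
```

Run:
```python
from h import *
shot('w4',(100,150,580,390),(800,400))
```

```text
t 4.82 p [572.76 -70.27  86.6 ] rot [-0.01  0.14  0.99  0.    0.99 -0.14 -1.    0.   -0.01] F [-14.92   0.93  11.41] op 0.4
```

View pics/w4.png

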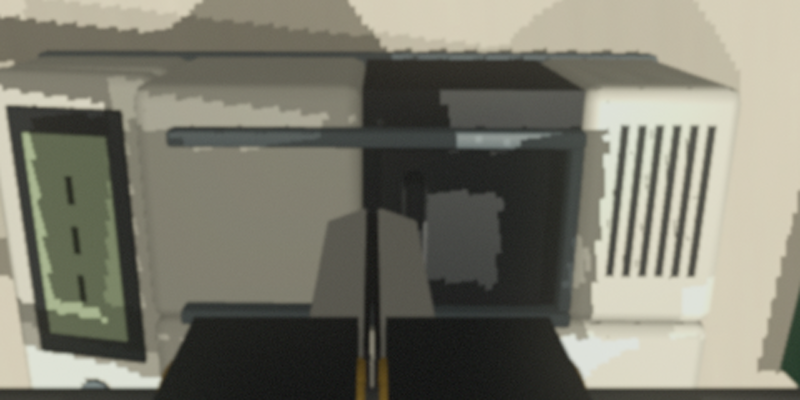

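Request:
{"method": "send_rows", "body": {
  "targets": [
    [0,0,0,-0.01,0.0015,0,-1],
    [0,0,0,-0.02,0.003,0,-1],
    [0,0,0,-0.02,0.003,0.04,-1],
    [0,0,0,-0.03,-0.04,0.08,-1],
    [0,0,0,-0.045,-0.095,0.12,-1],
    [0,0,0,-0.045,-0.095,0.12,-1],
    [0,0,0,-0.045,-0.095,0.12,-1],
    [0,0,0,-0.045,-0.095,0.12,-1]
  ]
}}

```text
time: 5.53
eef_pos: [535.0, -168.7, 210.2]
eef_rot: [-0.253, 1.564, -0.402]
wrist_force: [0.0, 0.0, -1.0]
opening: 0.5
```

Run:
```python
from h import *
s=shot('w5')
for l in ("shield_ridge","index_mark","green_dot","zero_key_top","photometer"):
    r=spot_point('wrist',l);print(l,[(np.array(x['location']),round(x['conf'],2),np.array(proj(s,x['location']))) for x in r[:2]])
```

```text
t 5.53 p [ 534.96 -168.72  210.17] rot [ 0.01  0.15  0.99 -0.    0.99 -0.15 -1.   -0.    0.01] F [ 0.01  0.   -1.03] op 0.5
shield_ridge [(array([587.9, -69.5,  94.1]), 0.78, array([375.88,  85.71]))]
index_mark [(array([ 577.8, -166.4,   94.5]), 0.96, array([377.21, 222.04]))]
green_dot [(array([ 547.2, -160.5,   63.9]), 0.84, array([334.84, 212.22]))]
zero_key_top [(array([ 452.9, -161.4,   68.5]), 0.94, array([222.84, 231.14]))]
photometer [(array([ 552.5, -108.8,    1.2]), 0.83, array([330.31, 145.16]))]
```

View pics/w5.png

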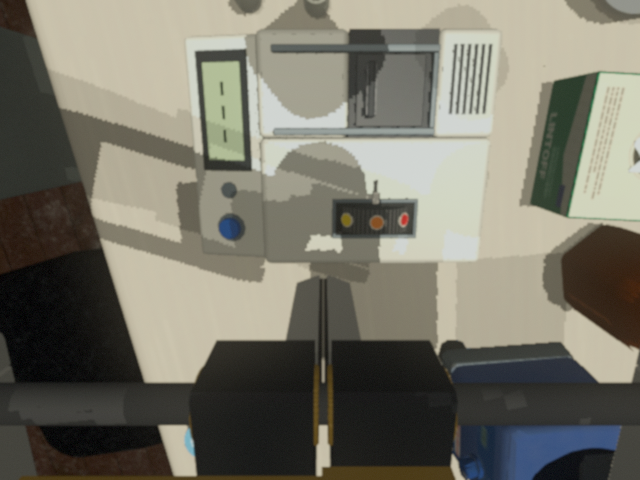

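Run:
```python
from h import *
im=cv2.imread('pics/w5_full.png')
cv2.imwrite('pics/w5z.png',cv2.resize(im[25:265,180:500],(800,600),interpolation=cv2.INTER_CUBIC))
```

```text
(no output)
```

View pics/w5z.png

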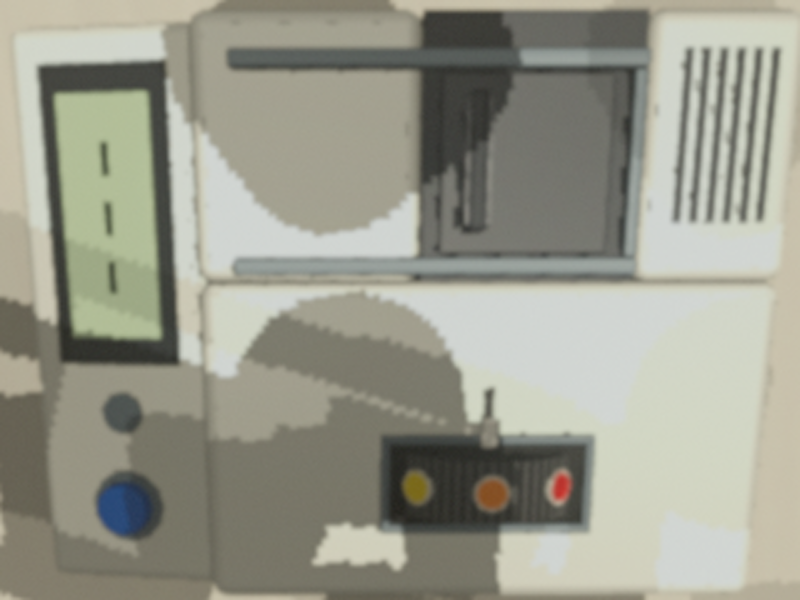

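Run:
```python
from h import *
s=state()
c,sn=np.cos(-.1449),np.sin(-.1449)
f=lambda u,v,z: unproj(s,u/2.5+180,v/2.5+25,z)
o=np.array([555.4,-114.5])
for n,a in dict(key=(125,506,65),dot=(491,493,92),ridge=(479,162,93.5),p0=(438,240,81.5),p1=(608,240,81.5),bar=(630,240,81.5),rr0=(235,266,84),rr1=(635,266,84),ptr=(489,437,83)).items():
    X=f(*a);d=X[:2]-o;print(n,X,'model',c*d[0]+sn*d[1],-sn*d[0]+c*d[1])
```

```text
key [ 456.05 -154.74   65.  ] model -92.50396534965292 -54.15960763752769
dot [ 573.71 -160.97   92.  ] model 24.824821141636306 -43.34016968491328
ridge [580.42 -67.1   93.5 ] model 17.910909825509524 50.51171143780871
p0 [567.66 -85.85  81.5 ] model 7.990745549738428 30.116877227472706
p1 [616.85 -92.99  81.5 ] model 57.69596596671567 30.153479623870716
bar [623.21 -93.92  81.5 ] model 64.12577505632092 30.15821446699357
rr0 [507.88 -84.59  84.  ] model -51.341282588868275 22.73736301078454
rr1 [ 623.48 -101.36   84.  ] model 65.46608727844445 22.829631495358825
ptr [ 575.92 -145.61   83.  ] model 24.796832356386957 -27.822424860004
```

Run:
```python
from h import *
s=st()
im=cv2.imread('pics/w4_full.png')
cv2.imwrite('pics/w4z.png',cv2.resize(im[215:345,290:470],(800,578),interpolation=cv2.INTER_CUBIC))
```

```text
t 5.83 p [ 532.77 -164.57  205.62] rot [-0.    0.14  0.99  0.    0.99 -0.14 -1.    0.   -0.  ] F [-0.29 -0.25 -0.57] op 0.4
```

View pics/w4z.png

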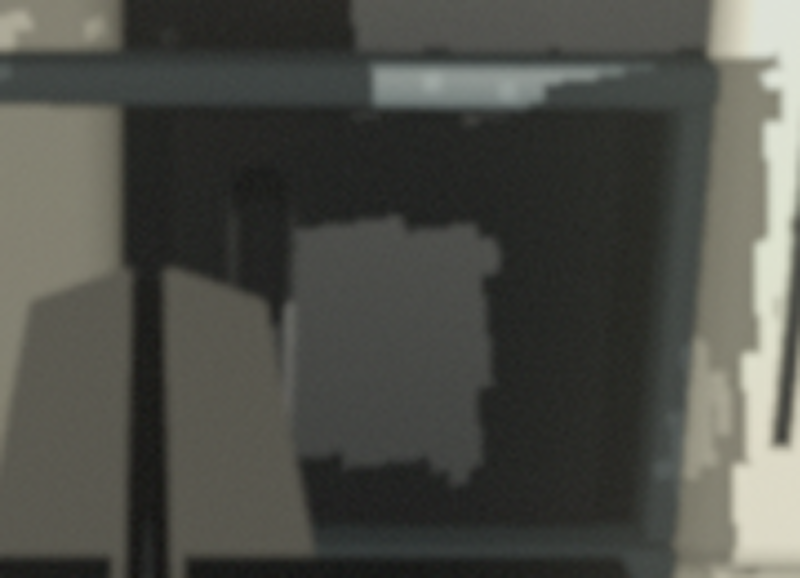

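Run:
```python
from h import *
c,sn=np.cos(-.1449),np.sin(-.1449)
o=np.array([555.4,-114.5])
def rep(pose,off,sc,pts):
    s=dict(eef_pos=np.array(pose[:3]),eef_rot=R.from_matrix(np.array([[0,.1444,.9895],[0,.9895,-.1444],[-1,0,0]])).as_euler('xyz'))
    for n,(u,v,z) in pts.items():
        X=unproj(s,u/sc+off[0],v/sc+off[1],z);d=X[:2]-o;print(n,X,'model',c*d[0]+sn*d[1],-sn*d[0]+c*d[1])
print('w4');rep((572.76,-70.27,86.6),(290,215),4.444,dict(ridgeF=(238,180,93.5),ridgeB=(290,180,93.5),bar=(665,180,84),barr2=(690,180,84)))
print('w5');rep((534.96,-168.72,210.17),(180,25),2.5,dict(ridgeF=(466,162,93.5),ridgeB=(492,162,93.5),bar=(628,162,84),bar2=(642,162,84),p1=(610,162,81.5),dot=(491,493,92)))
print('w1');rep((500.09,-150.11,255.23),(240,55),2.748,dict(ridgeF=(305,157,93.5),ridgeB=(325,157,93.5),bar=(613,157,84),bar2=(628,157,84)))
```

```text
w4
ridgeF [585.06 -50.01  93.5 ] model 20.03455540745545 68.09206293901238
ridgeB [590.32 -50.79  93.5 ] model 25.350827456719472 68.0856606624175
bar [630.72 -59.84  84.  ] model 66.63430499882728 64.96593665092622
barr2 [633.39 -60.23  84.  ] model 69.33244777722894 64.96268733332175
w5
ridgeF [580.08 -70.68  93.5 ] model 18.089601536384304 46.92211212988656
ridgeB [587.27 -71.74  93.5 ] model 25.36331369790889 46.91589079806409
bar [627.46 -76.79  84.  ] model 65.86066322818223 47.72054969226621
bar2 [631.46 -77.38  84.  ] model 69.9041486104527 47.71709122928008
p1 [622.94 -75.9   81.5 ] model 61.26293467512281 47.945349834739474
dot [ 576.71 -166.55   92.  ] model 28.606219904414466 -48.43188373739061
w1
ridgeF [535.96 -64.04  93.5 ] model -26.524702231654228 47.12024181417885
ridgeB [541.84 -64.91  93.5 ] model -20.575537455181333 47.1148991647101
bar [629.85 -77.47  84.  ] model 68.31823337685096 47.39564114500321
bar2 [634.39 -78.13  84.  ] model 72.90659932945705 47.39152056138512<sys>:0: UserWarning: Gimbal lock detected. Setting third angle to zero since it is not possible to uniquely determine all angles.
```

Request:
{"method": "send_rows", "body": {
  "targets": [
    [0,0,0,0.0243,0.0963,-0.08,-1],
    [0,0,0,0.0243,0.0963,-0.08,-1],
    [0,0,0,0.0243,0.0963,-0.08,-1],
    [0,0,0,0.0243,0.0963,-0.08,-1],
    [0,0,0,0.0243,0.0963,-0.105,-1],
    [0,0,0,0.0243,0.0963,-0.115,-1],
    [0,0,0,0.0243,0.0963,-0.115,-1],
    [0,0,0,0.0243,0.0963,-0.115,-1],
    [0,0,0,0.0243,0.0963,-0.115,-1]
  ]
}}

```text
time: 6.58
eef_pos: [558.4, -70.6, 93.5]
eef_rot: [-0.165, 1.569, -0.31]
wrist_force: [0.3, -0.4, 0.4]
opening: 0.4
```

Request:
{"method": "send_rows", "body": {
  "targets": [
    [0,0,0,0.003,-0.0004,0,-1],
    [0,0,0,0.006,-0.0009,0,-1],
    [0,0,0,0.009,-0.0013,0,-1],
    [0,0,0,0.012,-0.0018,0,-1],
    [0,0,0,0.014,-0.002,0,-1],
    [0,0,0,0.016,-0.0023,0,-1]
  ]
}}

```text
time: 7.08
eef_pos: [574.1, -72.4, 92.6]
eef_rot: [-0.119, 1.57, -0.264]
wrist_force: [0.2, -0.0, 0.9]
opening: 0.1
```

Request:
{"method": "send_rows", "body": {
  "targets": [
    [0,0,0,0.002,-0.0003,0,-1],
    [0,0,0,0.003,-0.0004,0,-1]
  ]
}}

```text
time: 7.25
eef_pos: [576.9, -72.7, 92.4]
eef_rot: [-2.921, 1.571, -3.066]
wrist_force: [0.5, 0.4, 0.2]
opening: 0.6
```

Run:
```python
from h import *
shot('w6',(260,215,460,365),(800,600))
```

```text
t 7.25 p [576.92 -72.69  92.4 ] rot [-0.    0.14  0.99 -0.    0.99 -0.14 -1.   -0.   -0.  ] F [0.52 0.41 0.2 ] op 0.6
```

View pics/w6.png

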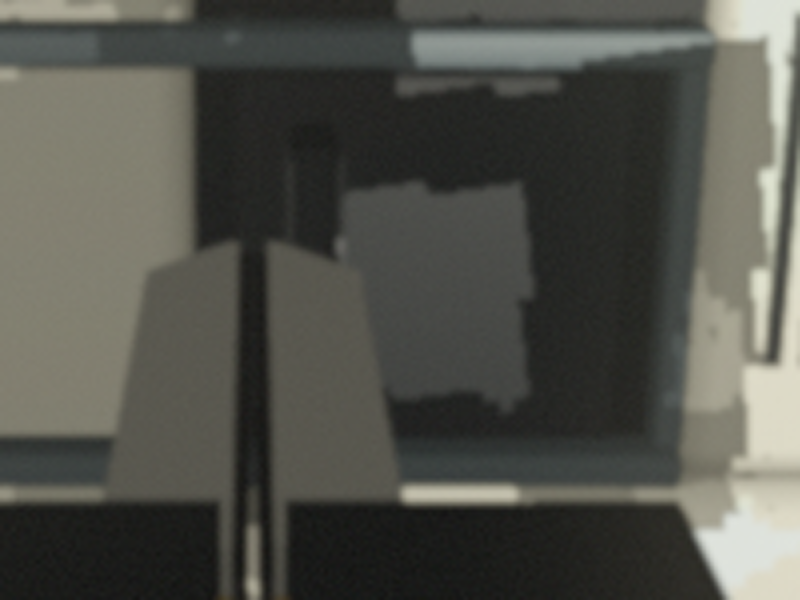

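Request:
{"method": "send_rows", "body": {
  "targets": [
    [0,0,0,-0.015,0.0022,0,-1],
    [0,0,0,-0.025,0.0036,0,-1],
    [0,0,0,-0.025,0.0036,0,-1],
    [0,0,0,-0.025,0.0056,-0.003,-1],
    [0,0,0,-0.025,0.0056,-0.003,-1],
    [0,0,0,-0.025,0.0056,-0.003,-1]
  ]
}}

```text
time: 7.8
eef_pos: [552.1, -67.0, 89.3]
eef_rot: [-0.032, 1.571, -0.176]
wrist_force: [0.0, -1.2, -0.1]
opening: 0.6
```

Request:
{"method": "send_rows", "body": {
  "targets": [
    [0,0,0,0.004,-0.0006,0,-1],
    [0,0,0,0.008,-0.0012,0,-1],
    [0,0,0,0.012,-0.0018,0,-1],
    [0,0,0,0.016,-0.0023,0,-1],
    [0,0,0,0.016,-0.0023,0,-1]
  ]
}}

```text
time: 8.22
eef_pos: [568.9, -69.7, 89.6]
eef_rot: [-0.114, 1.57, -0.259]
wrist_force: [0.4, 0.2, 0.2]
opening: 0.2
```

Request:
{"method": "send_rows", "body": {
  "targets": [
    [0,0,0,0.002,-0.0003,0,-1],
    [0,0,0,0.003,-0.0004,0,-1]
  ]
}}

```text
time: 8.38
eef_pos: [570.8, -69.8, 89.4]
eef_rot: [3.109, 1.571, 2.964]
wrist_force: [-0.2, -0.6, -0.8]
opening: 0.7
```

Request:
{"method": "send_rows", "body": {
  "targets": [
    [0,0,0,0.001,-0.0001,0,-1],
    [0,0,0,0.002,-0.0003,0,-1]
  ]
}}

```text
time: 8.55
eef_pos: [572.6, -70.0, 89.4]
eef_rot: [3.071, 1.571, 2.926]
wrist_force: [-0.0, -0.5, 0.4]
opening: 0.7
```

Run:
```python
from h import *
shot('w7',(260,215,460,365),(800,600))
```

```text
t 8.55 p [572.65 -70.04  89.4 ] rot [-0.    0.14  0.99  0.    0.99 -0.14 -1.    0.   -0.  ] F [-0.02 -0.52  0.41] op 0.7
```

View pics/w7.png

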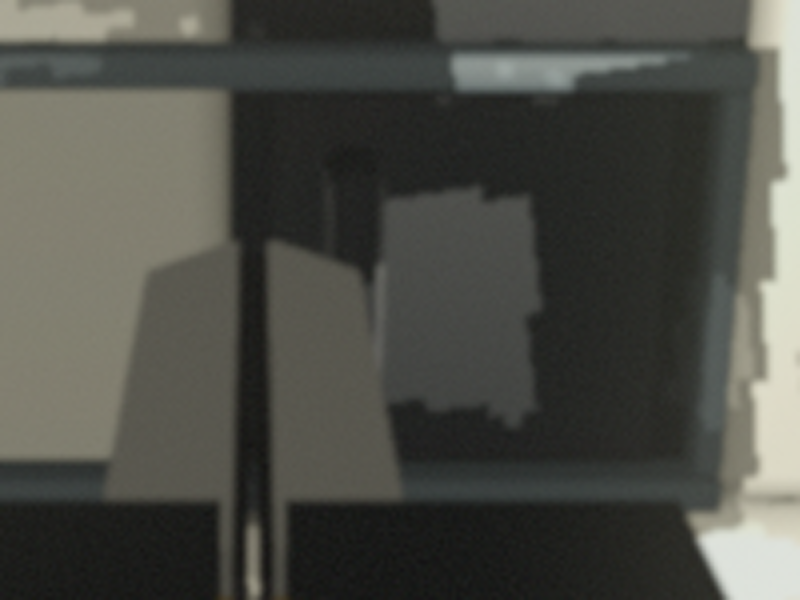

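Run:
```python
from h import *
s=state()
c,sn=np.cos(-.1449),np.sin(-.1449)
o=np.array([555.4,-114.5])
for n,(u,v,z) in dict(tipC=(253,240,89.4),tipR=(358,265,89.4),tipL=(148,272,89.4),rF=(328,200,93.5),rB=(380,200,93.5),rTop=(352,150,93.5),bar=(715,200,84),plateend=(650,200,81.5),rF85=(328,200,81.5),edge=(383,400,120)).items():
    X=unproj(s,u/4+260,v/4+215,z);d=X[:2]-o;t=X[:2]-s['eef_pos'][:2];print(n,X,'model',c*d[0]+sn*d[1],-sn*d[0]+c*d[1],'rel tcp',c*t[0]+sn*t[1],-sn*t[0]+c*t[1])
```

```text
tipC [574.28 -60.43  89.4 ] model 10.879885616554539 56.22811552133095 rel tcp 0.023308344659599634 9.766141369788276
tipR [586.32 -65.44  89.4 ] model 23.515103198326074 53.00809731041179 rel tcp 12.658525926431134 6.546123158869115
tipL [561.17 -62.65  89.4 ] model -1.774300130731877 52.140901637062775 rel tcp -12.630877402626815 5.678927485520104
rF [583.84 -55.27  93.5 ] model 19.594240401223914 62.71586152575915 rel tcp 8.737663129328975 16.253887374216475
rB [589.83 -56.15  93.5 ] model 25.639622466788676 62.70785888301581 rel tcp 14.78304519489374 16.245884731473133
rTop [587.39 -49.64  93.5 ] model 22.28774409268774 68.80214352451607 rel tcp 11.431166820792797 22.340169372973403
bar [630.79 -65.54  84.  ] model 67.53077668837304 59.33030293395652 rel tcp 56.6741994164781 12.868328782413844
plateend [623.44 -65.34  81.5 ] model 60.22455808847341 58.46573723886317 rel tcp 49.36798081657848 12.003763087320493
rF85 [583.85 -59.51  81.5 ] model 20.214636423694703 58.5187008242578 rel tcp 9.358059151799765 12.056726672715122
edge [586.52 -68.15 120.  ] model 24.104638352099407 50.36125674457825 rel tcp 13.248061080204469 3.899282593035578
```

Request:
{"method": "send_rows", "body": {
  "targets": [
    [0,0,0,-0.01,0.0015,0,-1],
    [0,0,0,-0.02,0.003,0,-1],
    [0,0,0,-0.02,0.003,-0.004,-1],
    [0,0,0,-0.02,0.003,-0.006,-1],
    [0,0,0,-0.02,0.003,-0.006,-1],
    [0,0,0,-0.02,0.003,-0.006,-1]
  ]
}}

```text
time: 9.1
eef_pos: [553.0, -67.1, 83.2]
eef_rot: [1.737, 1.571, 1.592]
wrist_force: [-0.9, 0.2, 0.5]
opening: 0.7
```

Request:
{"method": "send_rows", "body": {
  "targets": [
    [0,0,0,0.004,-0.0006,0,-1],
    [0,0,0,0.008,-0.0012,0,-1],
    [0,0,0,0.012,-0.0018,0,-1],
    [0,0,0,0.015,-0.0022,0,-1],
    [0,0,0,0.015,-0.0022,0,-1]
  ]
}}

```text
time: 9.52
eef_pos: [568.7, -69.5, 83.6]
eef_rot: [-0.046, 1.57, -0.191]
wrist_force: [0.2, -0.1, -0.2]
opening: 0.6
```

Request:
{"method": "send_rows", "body": {
  "targets": [
    [0,0,0,0.002,-0.0003,0,-1],
    [0,0,0,0.003,-0.0004,0,-1]
  ]
}}

```text
time: 9.68
eef_pos: [569.6, -69.5, 83.2]
eef_rot: [-3.136, 1.568, 3.003]
wrist_force: [-4.9, -0.1, 4.2]
opening: 0.7
```

Request:
{"method": "send_rows", "body": {
  "targets": [
    [0,0,0,0.002,-0.0003,0,-1],
    [0,0,0,0.003,-0.0004,0,-1]
  ]
}}

```text
time: 9.85
eef_pos: [569.7, -69.5, 83.1]
eef_rot: [-3.129, 1.561, 3.01]
wrist_force: [-11.5, 1.1, 9.4]
opening: 0.7
```

Run:
```python
from h import *
shot('w8',(260,215,460,365),(800,600))
```

```text
t 9.85 p [569.75 -69.49  83.09] rot [-0.01  0.14  0.99  0.    0.99 -0.14 -1.   -0.   -0.01] F [-11.49   1.09   9.41] op 0.7
```

View pics/w8.png

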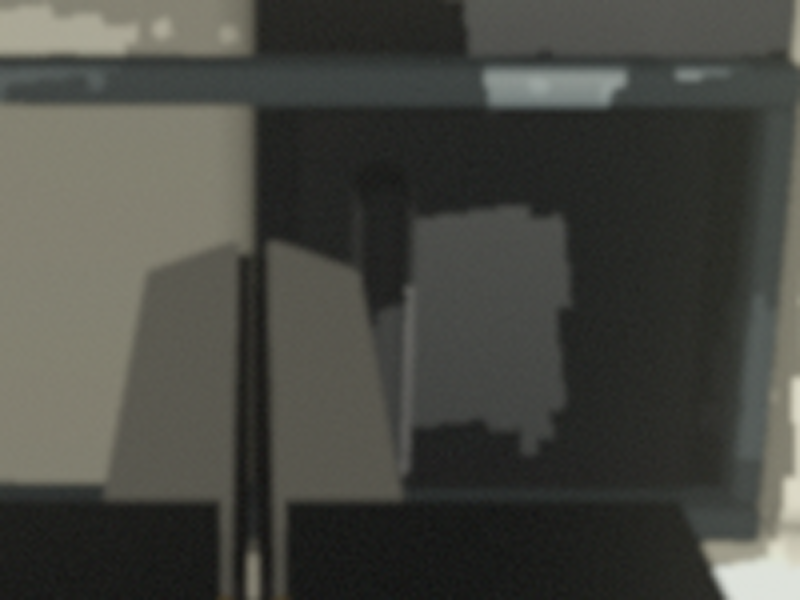

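Run:
```python
import cv2,numpy as np
a=cv2.imread('pics/w1_full.png');b=cv2.imread('pics/w5_full.png')
print('w1');print([(x,a[137:145,x].mean(0).astype(int).tolist()) for x in range(385,478,3)])
print('w5');print([(x,b[95:120,x].mean(0).astype(int).tolist()) for x in range(345,442,2)])
b=cv2.resize(b[40:145,330:450],(800,700),interpolation=cv2.INTER_CUBIC)
cv2.imwrite('pics/w5g.png',cv2.convertScaleAbs(b[:600],alpha=1.8))
```

```text
w1
[(385, [122, 128, 128]), (388, [111, 119, 119]), (391, [110, 117, 117]), (394, [111, 119, 119]), (397, [104, 111, 110]), (400, [104, 111, 110]), (403, [104, 111, 111]), (406, [104, 111, 111]), (409, [104, 111, 110]), (412, [105, 112, 111]), (415, [106, 112, 111]), (418, [104, 111, 110]), (421, [105, 111, 110]), (424, [105, 110, 110]), (427, [104, 110, 110]), (430, [104, 110, 109]), (433, [104, 110, 109]), (436, [102, 110, 109]), (439, [102, 109, 108]), (442, [102, 109, 108]), (445, [100, 107, 105]), (448, [101, 106, 104]), (451, [100, 105, 104]), (454, [99, 105, 104]), (457, [99, 104, 104]), (460, [73, 78, 74]), (463, [157, 162, 154]), (466, [176, 191, 190]), (469, [211, 216, 211]), (472, [214, 218, 213]), (475, [215, 218, 213])]
w5
[(345, [174, 188, 186]), (347, [124, 138, 140]), (349, [90, 96, 96]), (351, [97, 104, 103]), (353, [98, 104, 104]), (355, [79, 84, 84]), (357, [104, 111, 112]), (359, [114, 121, 122]), (361, [103, 110, 110]), (363, [76, 82, 81]), (365, [82, 87, 87]), (367, [97, 102, 102]), (369, [82, 86, 86]), (371, [86, 91, 90]), (373, [86, 91, 90]), (375, [117, 124, 125]), (377, [114, 122, 122]), (379, [112, 120, 120]), (381, [112, 119, 119]), (383, [112, 119, 119]), (385, [112, 119, 119]), (387, [112, 119, 119]), (389, [112, 119, 119]), (391, [111, 119, 119]), (393, [111, 119, 118]), (395, [111, 119, 118]), (397, [111, 118, 118]), (399, [111, 118, 118]), (401, [111, 118, 118]), (403, [111, 118, 118]), (405, [111, 118, 118]), (407, [110, 118, 117]), (409, [110, 118, 117]), (411, [110, 118, 117]), (413, [110, 118, 117]), (415, [110, 117, 117]), (417, [110, 117, 117]), (419, [110, 117, 117]), (421, [107, 113, 113]), (423, [95, 101, 100]), (425, [99, 105, 104]), (427, [90, 95, 94]), (429, [73, 77, 73]), (431, [130, 134, 127]), (433, [156, 161, 153]), (435, [152, 163, 160]), (437, [184, 199, 199]), (439, [198, 207, 204]), (441, [207, 212, 207])]
```

View pics/w5g.png

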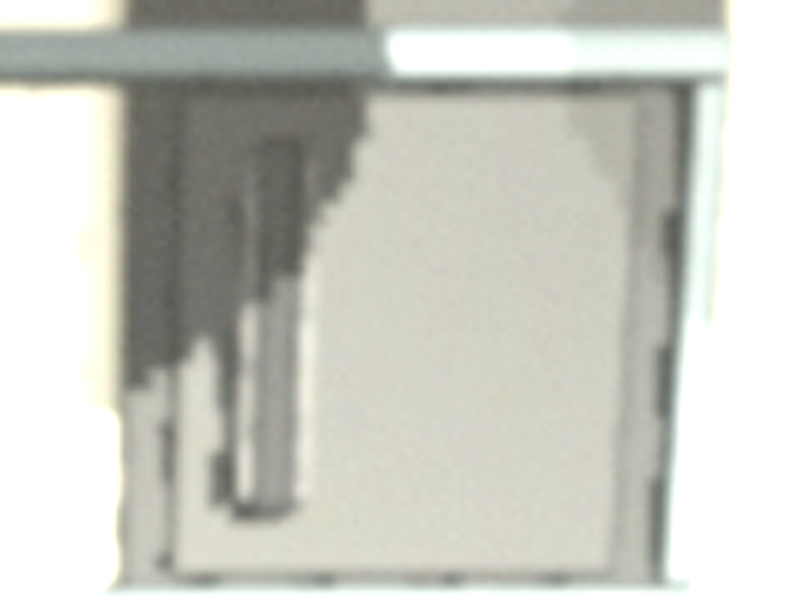

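Request:
{"method": "send_rows", "body": {
  "targets": [
    [0,0,0,-0.01,0.0015,0,-1],
    [0,0,0,-0.02,0.003,0,-1],
    [0,0,0,-0.02,0.003,0.035,-1],
    [0,0,0,-0.012,-0.035,0.045,-1],
    [0,0,0,-0.0097,-0.075,0.045,-1],
    [0,0,0,-0.0097,-0.0962,0.035,-1],
    [0,0,0,-0.0097,-0.0962,0.02,-1],
    [0,0,0,-0.0097,-0.0962,0.0155,-1],
    [0,0,0,-0.0097,-0.0962,0.0155,-1],
    [0,0,0,-0.0097,-0.0962,0.0155,-1]
  ]
}}

```text
time: 10.73
eef_pos: [563.7, -165.5, 98.6]
eef_rot: [2.603, 1.57, 2.458]
wrist_force: [0.3, 0.7, 0.3]
opening: 0.5
```

Run:
```python
from h import *
shot('w9')
```

```text
t 10.73 p [ 563.71 -165.51   98.59] rot [-0.    0.14  0.99  0.    0.99 -0.14 -1.    0.   -0.  ] F [0.35 0.73 0.28] op 0.5
```

View pics/w9.png

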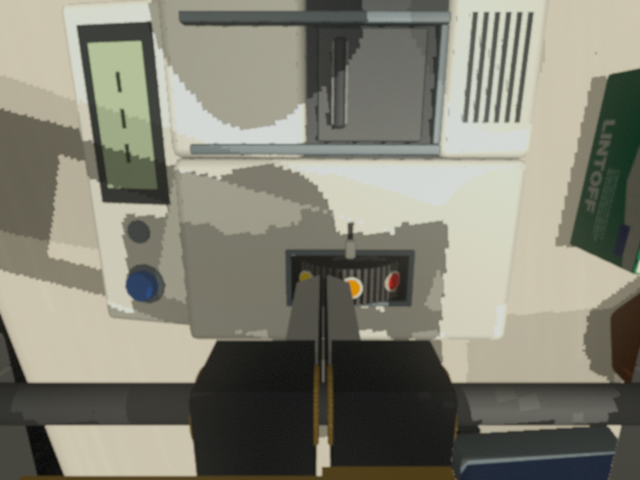

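Request:
{"method": "send_rows", "body": {
  "targets": [
    [0,0,0,0.001,-0.001,-0.005,-1],
    [0,0,0,0.001,-0.001,-0.009,-1],
    [0,0,0,0.001,-0.001,-0.0105,-1],
    [0,0,0,0.001,-0.001,-0.0105,-1]
  ]
}}

```text
time: 11.12
eef_pos: [566.1, -167.1, 90.7]
eef_rot: [-0.235, 1.569, -0.379]
wrist_force: [-1.8, 2.6, 8.9]
opening: 0.5
```

Request:
{"method": "send_rows", "body": {
  "targets": [
    [0,0,0,0.003,-0.0004,0.0008,-1],
    [0,0,0,0.0059,-0.0009,0.0014,-1],
    [0,0,0,0.0089,-0.0013,0.0019,-1],
    [0,0,0,0.0119,-0.0017,0.0022,-1],
    [0,0,0,0.0148,-0.0022,0.0022,-1]
  ]
}}

```text
time: 11.53
eef_pos: [581.3, -169.4, 92.2]
eef_rot: [-0.132, 1.568, -0.276]
wrist_force: [0.5, 0.3, 5.3]
opening: 0.6
```

Request:
{"method": "send_rows", "body": {
  "targets": [
    [0,0,0,0.003,-0.0004,-0.0003,-1],
    [0,0,0,0.0059,-0.0009,-0.0009,-1],
    [0,0,0,0.0089,-0.0013,-0.0017,-1],
    [0,0,0,0.0109,-0.0016,-0.0024,-1]
  ]
}}

```text
time: 11.87
eef_pos: [592.3, -171.1, 89.4]
eef_rot: [-0.022, 1.568, -0.167]
wrist_force: [0.4, 1.0, 6.9]
opening: 0.6
```

Run:
```python
from h import *
shot('w10',(220,200,460,380),(800,600))
```

```text
t 11.87 p [ 592.25 -171.11   89.37] rot [ 0.    0.14  0.99 -0.    0.99 -0.14 -1.   -0.    0.  ] F [0.45 1.   6.9 ] op 0.6
```

View pics/w10.png

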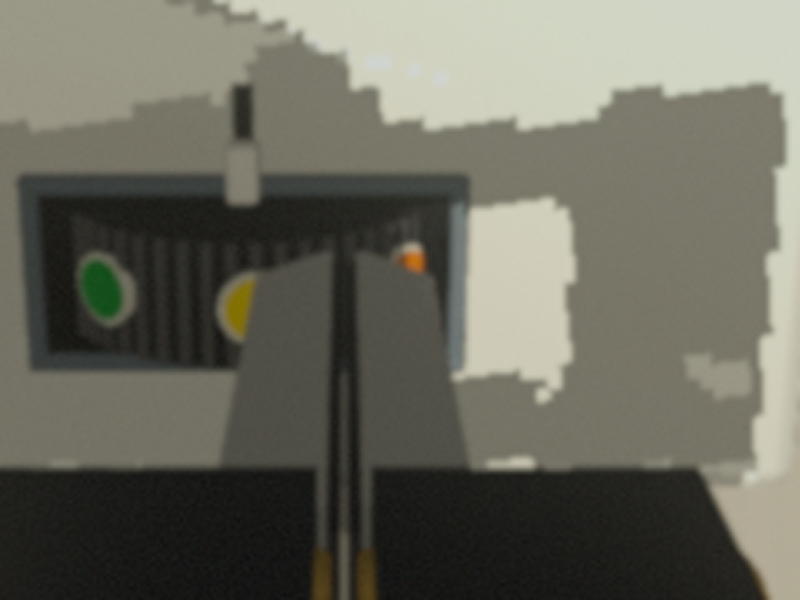

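Request:
{"method": "send_rows", "body": {
  "targets": [
    [0,0,0,0.0,0.0,0.01,-1],
    [0,0,0,0.0,0.0,0.016,-1],
    [0,0,0,-0.0125,0.0018,0.016,-1],
    [0,0,0,-0.0257,0.0038,0.013,-1],
    [0,0,0,-0.0257,0.0038,0.011,-1],
    [0,0,0,-0.0257,0.0038,0.011,-1],
    [0,0,0,-0.0257,0.0038,0.011,-1]
  ]
}}

```text
time: 12.5
eef_pos: [564.9, -167.3, 98.9]
eef_rot: [3.036, 1.57, 2.891]
wrist_force: [-0.2, -0.0, -0.2]
opening: 0.6
```

Run:
```python
from h import *
shot('w11',(220,200,460,380),(800,600))
```

```text
t 12.5 p [ 564.93 -167.32   98.89] rot [-0.    0.14  0.99  0.    0.99 -0.14 -1.    0.   -0.  ] F [-0.24 -0.04 -0.22] op 0.6
```

View pics/w11.png

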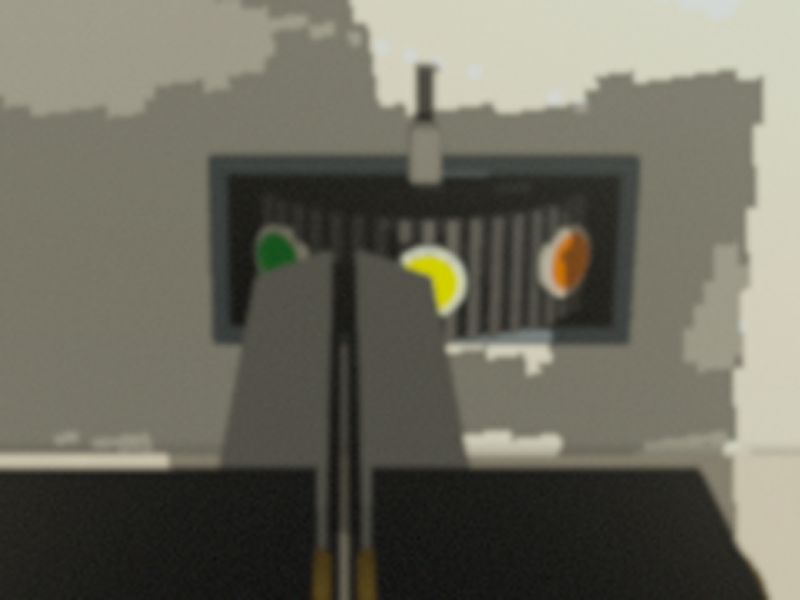

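Yellow has clicked in at the top next to the pointer, at about (435,280) in the zoom, and green is one click to the front at (278,250). I'll repeat the same stroke.

Request:
{"method": "send_rows", "body": {
  "targets": [
    [0,0,0,0.0,0.0,-0.005,-1],
    [0,0,0,0.0,0.0,-0.009,-1],
    [0,0,0,0.0,0.0,-0.0108,-1],
    [0,0,0,0.0,0.0,-0.0108,-1]
  ]
}}

```text
time: 12.88
eef_pos: [565.9, -167.7, 90.5]
eef_rot: [-0.427, 1.569, -0.572]
wrist_force: [-3.3, 2.1, 10.4]
opening: 0.1
```

Request:
{"method": "send_rows", "body": {
  "targets": [
    [0,0,0,0.003,-0.0004,0.0008,-1],
    [0,0,0,0.0059,-0.0009,0.0014,-1],
    [0,0,0,0.0089,-0.0013,0.0019,-1],
    [0,0,0,0.0119,-0.0017,0.0022,-1],
    [0,0,0,0.0148,-0.0022,0.0022,-1]
  ]
}}

```text
time: 13.3
eef_pos: [581.5, -170.0, 92.1]
eef_rot: [-0.193, 1.568, -0.338]
wrist_force: [1.1, 1.1, 3.6]
opening: 0.5
```

Request:
{"method": "send_rows", "body": {
  "targets": [
    [0,0,0,0.003,-0.0004,-0.0003,-1],
    [0,0,0,0.0059,-0.0009,-0.0009,-1],
    [0,0,0,0.0089,-0.0013,-0.0017,-1],
    [0,0,0,0.0109,-0.0016,-0.0024,-1]
  ]
}}

```text
time: 13.63
eef_pos: [592.2, -171.5, 89.4]
eef_rot: [-0.241, 1.568, -0.386]
wrist_force: [1.2, 1.3, 8.6]
opening: -0.2
```

Request:
{"method": "send_rows", "body": {
  "targets": [
    [0,0,0,0.0,0.0,0.01,-1],
    [0,0,0,0.0,0.0,0.025,-1],
    [0,0,0,-0.03,0.005,0.06,-1],
    [0,0,0,-0.065,0.01,0.09,-1],
    [0,0,0,-0.065,0.01,0.09,-1],
    [0,0,0,-0.065,0.01,0.09,-1],
    [0,0,0,-0.065,0.01,0.09,-1],
    [0,0,0,-0.065,0.01,0.09,-1]
  ]
}}

```text
time: 14.3
eef_pos: [525.3, -160.8, 176.6]
eef_rot: [2.813, 1.568, 2.668]
wrist_force: [-0.1, 0.2, -0.0]
opening: 0.6
```

Run:
```python
from h import *
s=shot('w12',(150,0,550,300),(800,600))
for l in ("shield_ridge","index_mark","green_dot","zero_key_top"):
    r=spot_point('wrist',l);print(l,[(np.array(x['location']),round(x['conf'],2),np.array(proj(s,x['location']))) for x in r[:2]])
st()
```

```text
t 14.3 p [ 525.27 -160.78  176.58] rot [-0.    0.14  0.99  0.    0.99 -0.14 -1.    0.   -0.  ] F [-0.13  0.16 -0.02] op 0.6
shield_ridge [(array([582.3, -73.6,  92.1]), 0.86, array([393.06, 100.36])), (array([ 456.5, -163.7,   64.5]), 0.49, array([235.04, 250.94]))]
index_mark [(array([ 578.6, -164.4,   92.7]), 0.67, array([400.96, 239.41])), (array([ 457.4, -162.7,   67. ]), 0.58, array([235.23, 250.51]))]
green_dot [(array([ 576.1, -165.3,   93.7]), 0.86, array([397.72, 241.57]))]
zero_key_top [(array([ 453. , -164. ,   66.7]), 0.83, array([230.  , 252.81]))]
t 14.55 p [ 525.55 -160.87  176.94] rot [-0.    0.14  0.99  0.    0.99 -0.14 -1.    0.   -0.  ] F [ 0.02 -0.25 -0.81] op 0.5
```

View pics/w12.png

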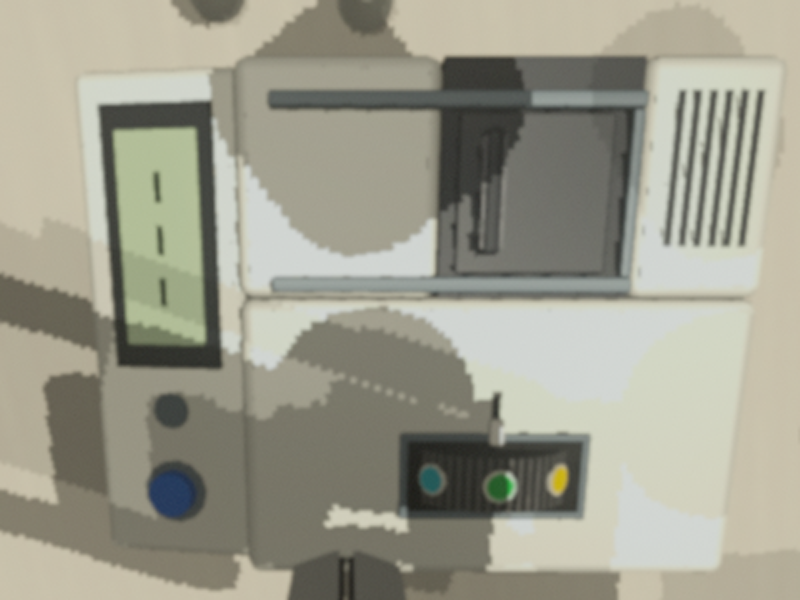

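Run:
```python
from h import *
s=state()
c,sn=np.cos(-.1449),np.sin(-.1449)
o=np.array([555.4,-114.5])
for n,(u,v,z) in dict(key=(173,492,65),dot=(500,487,92),ridge=(490,190,93.5),p0=(455,230,81.5),p1=(608,230,81.5),bar=(624,230,84),rr0=(273,285,84),rl0=(270,98,84),slotF=(402,475,78),slotB=(586,475,78)).items():
    X=unproj(s,u/2+150,v/2,z);d=X[:2]-o;print(n,X,'model',c*d[0]+sn*d[1],-sn*d[0]+c*d[1])
```

```text
key [ 458.75 -160.07   65.  ] model -89.05380814754498 -59.04309317204502
dot [ 578.14 -167.64   92.  ] model 30.178578059453585 -49.2991676502963
ridge [583.91 -70.76  93.5 ] model 21.894170859907163 47.40006023750988
p0 [573.43 -80.86  81.5 ] model 12.984779510553132 35.889337742492515
p1 [623.33 -88.19  81.5 ] model 63.41836144366366 35.8448048580833
bar [627.71 -88.91  84.  ] model 67.8581395158782 35.76073206078712
rr0 [511.29 -89.49  84.  ] model -47.25536990601489 18.37482760938182
rl0 [520.01 -33.1   84.  ] model -46.76807769895764 75.43322962867532
slotF [ 545.65 -162.4    78.  ] model -2.7352801028333014 -48.81036637671761
slotB [ 611.57 -172.06   78.  ] model 63.894033085720764 -48.843360021337396
```

Run:
```python
from h import *
s=st();print(s['joints'])
```

```text
t 14.55 p [ 525.55 -160.87  176.94] rot [-0.    0.14  0.99  0.    0.99 -0.14 -1.    0.   -0.  ] F [ 0.02 -0.25 -0.81] op 0.5
[-0.45  0.18  1.63  0.    1.33 -0.31]
```

Request:
{"method": "send_rows", "body": {
  "targets": [
    [0,0,1.571,0.0245,0.0935,-0.02,-1],
    [0,0,1.571,0.0245,0.0935,-0.05,-1],
    [0,0,1.571,0.0245,0.0935,-0.05,-1],
    [0,0,1.571,0.0245,0.0935,-0.05,-1],
    [0,0,1.571,0.0245,0.0935,-0.05,-1],
    [0,0,1.571,0.0245,0.0935,-0.05,-1],
    [0,0,1.571,0.0245,0.0935,-0.05,-1],
    [0,0,1.571,0.0245,0.0935,-0.05,-1],
    [0,0,1.571,0.0245,0.0935,-0.05,-1],
    [0,0,1.571,0.0245,0.0935,-0.05,-1],
    [0,0,1.571,0.0245,0.0935,-0.05,-1],
    [0,0,1.571,0.0245,0.0935,-0.06,-1],
    [0,0,1.571,0.0245,0.0935,-0.075,-1],
    [0,0,1.571,0.0245,0.0935,-0.088,-1],
    [0,0,1.571,0.0245,0.0935,-0.0915,-1],
    [0,0,1.571,0.0245,0.0935,-0.0915,-1],
    [0,0,1.571,0.0245,0.0935,-0.0915,-1]
  ]
}}

```text
time: 15.97
eef_pos: [550.3, -67.6, 86.6]
eef_rot: [1.42, 1.57, 2.846]
wrist_force: [-0.6, 0.6, 0.2]
opening: 0.6
```

Run:
```python
from h import *
shot('w13')
```

```text
t 15.97 p [550.3  -67.56  86.65] rot [-0.   -0.99  0.14  0.    0.14  0.99 -1.    0.    0.  ] F [-0.59  0.56  0.18] op 0.6
```

View pics/w13.png

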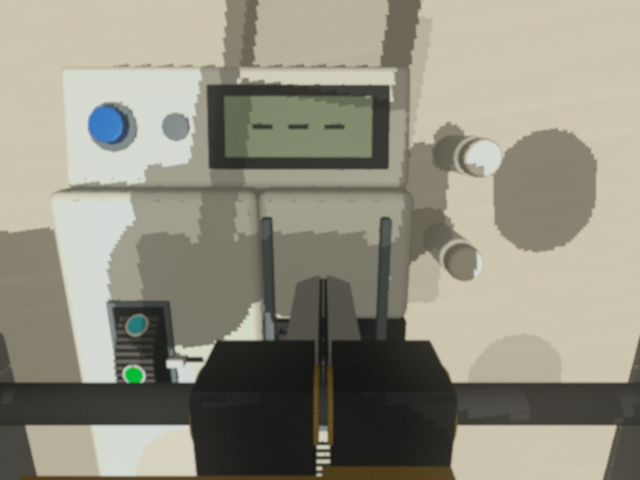

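Request:
{"method": "send_rows", "body": {
  "targets": [
    [0,0,0,0.005,-0.0007,-0.001,-1],
    [0,0,0,0.01,-0.0014,-0.001,-1],
    [0,0,0,0.015,-0.0022,-0.001,-1],
    [0,0,0,0.02,-0.0029,-0.001,-1],
    [0,0,0,0.02,-0.0029,-0.001,-1]
  ]
}}

```text
time: 16.43
eef_pos: [571.6, -70.8, 86.2]
eef_rot: [-1.642, 1.569, -0.216]
wrist_force: [0.5, 0.2, 0.3]
opening: 0.3
```

Request:
{"method": "send_rows", "body": {
  "targets": [
    [0,0,0,0.002,-0.0003,0,-1],
    [0,0,0,0.004,-0.0006,0,-1]
  ]
}}

```text
time: 16.6
eef_pos: [572.3, -70.7, 85.6]
eef_rot: [1.57, 1.566, 2.997]
wrist_force: [-9.3, 1.1, 7.5]
opening: 0.4
```

Request:
{"method": "send_rows", "body": {
  "targets": [
    [0,0,0,0.002,-0.0003,0,-1],
    [0,0,0,0.003,-0.0004,0,-1]
  ]
}}

```text
time: 16.77
eef_pos: [572.3, -70.7, 85.5]
eef_rot: [1.586, 1.559, 3.013]
wrist_force: [-14.1, 0.9, 12.5]
opening: 0.2
```

Request:
{"method": "send_rows", "body": {
  "targets": [
    [0,0,0,-0.012,0.0018,0,-1],
    [0,0,0,-0.022,0.0032,0,-1],
    [0,0,0,-0.025,0.0036,0.035,-1],
    [0,0,0,-0.05,-0.015,0.05,-1],
    [0,0,0,-0.08,-0.045,0.05,-1],
    [0,0,0,-0.11,-0.07,0.05,-1],
    [-0.0252,-0.1727,0,-0.123,-0.089,0.04,-1],
    [-0.0252,-0.1727,0,-0.123,-0.089,0.03,-1],
    [-0.0252,-0.1727,0,-0.123,-0.089,0.015,-1],
    [-0.0252,-0.1727,0,-0.123,-0.089,0.005,-1],
    [-0.0252,-0.1727,0,-0.123,-0.089,0.0,-1],
    [-0.0252,-0.1727,0,-0.123,-0.089,0.0,-1],
    [-0.0252,-0.1727,0,-0.123,-0.089,0.0,-1]
  ]
}}

```text
time: 17.85
eef_pos: [455.0, -160.5, 85.9]
eef_rot: [-1.571, 1.396, -0.145]
wrist_force: [-0.4, 0.6, -0.4]
opening: 0.2
```

Run:
```python
from h import *
s=shot('w14')
print(proj(s,(458.8,-160,65)),proj(s,(577.9,-168.3,92)))
for l in ("shield_ridge","zero_key_top","green_dot"):
    r=spot_point('wrist',l);print(l,[(np.array(x['location']),round(x['conf'],2)) for x in r[:2]])
```

```text
t 17.85 p [ 455.03 -160.47   85.93] rot [ 0.17 -0.97  0.14 -0.03  0.14  0.99 -0.98 -0.17 -0.  ] F [-0.44  0.65 -0.37] op 0.2
(np.float64(324.5777271372783), np.float64(277.96998045805714)) (np.float64(339.2076369045927), np.float64(470.4423381068163))
shield_ridge [(array([585.1, -70.6,  91.7]), 0.98)]
zero_key_top [(array([ 453.7, -162.7,   64.7]), 0.76)]
green_dot [(array([ 578.7, -166.2,   94.7]), 0.67)]
```

View pics/w14.png

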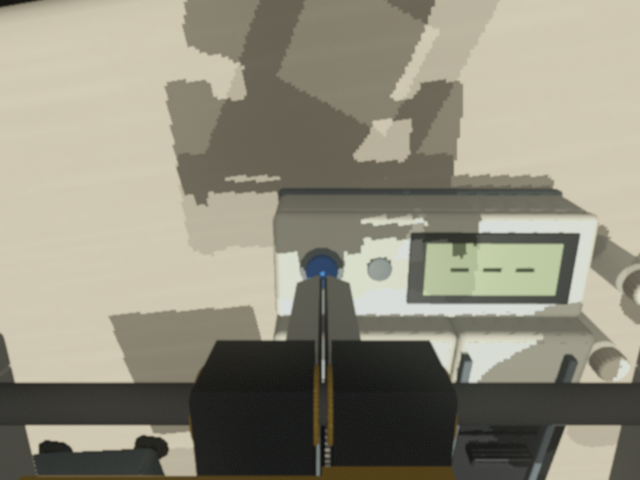

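Request:
{"method": "send_rows", "body": {
  "targets": [
    [0,0,0,0.001,-0.0001,-0.006,-1],
    [0,0,0,0.002,-0.0003,-0.012,-1],
    [0,0,0,0.0028,-0.0004,-0.016,-1],
    [0,0,0,0.0028,-0.0004,-0.016,-1],
    [0,0,0,0.0028,-0.0004,-0.016,-1]
  ]
}}

```text
time: 18.47
eef_pos: [456.5, -160.5, 69.0]
eef_rot: [-1.567, 1.398, -0.141]
wrist_force: [-0.8, 0.0, -0.1]
opening: 0.8
```

Request:
{"method": "send_rows", "body": {
  "targets": [
    [0,0,0,0.0003,0,-0.0015,-1],
    [0,0,0,0.0005,-0.0001,-0.003,-1],
    [0,0,0,0.0005,-0.0001,-0.003,-1]
  ]
}}

```text
time: 18.72
eef_pos: [457.4, -160.9, 66.6]
eef_rot: [-1.57, 1.396, -0.144]
wrist_force: [0.3, -1.2, -0.5]
opening: 0.4
```

Request:
{"method": "send_rows", "body": {
  "targets": [
    [0,0,0,0.0003,0,-0.0015,-1],
    [0,0,0,0.0005,-0.0001,-0.003,-1],
    [0,0,0,0.0005,-0.0001,-0.003,-1]
  ]
}}

```text
time: 18.97
eef_pos: [458.2, -161.2, 63.9]
eef_rot: [-1.571, 1.396, -0.145]
wrist_force: [-0.4, -0.6, 2.8]
opening: 0.4
```

Request:
{"method": "send_rows", "body": {
  "targets": [
    [0,0,0,0.0003,0,-0.0015,-1],
    [0,0,0,0.0005,-0.0001,-0.003,-1],
    [0,0,0,0.0005,-0.0001,-0.003,-1]
  ]
}}

```text
time: 19.22
eef_pos: [458.8, -161.3, 61.0]
eef_rot: [-1.571, 1.396, -0.145]
wrist_force: [-1.3, 0.6, 5.1]
opening: 0.6
```

Request:
{"method": "send_rows", "body": {
  "targets": [
    [0,0,0,0.0003,0,-0.0015,-1],
    [0,0,0,0.0005,-0.0001,-0.003,-1],
    [0,0,0,0.0005,-0.0001,-0.003,-1],
    [0,0,0,0.0005,-0.0001,-0.003,-1]
  ]
}}

```text
time: 19.55
eef_pos: [459.0, -161.3, 60.5]
eef_rot: [-1.571, 1.397, -0.144]
wrist_force: [-12.6, 4.4, 26.5]
opening: 0.0
```

Request:
{"method": "send_rows", "body": {
  "targets": [
    [0,0,0,-0.0005,0.0001,0.003,-1],
    [0,0,0,-0.001,0.0001,0.006,-1],
    [0,0,0,-0.002,0.0003,0.012,-1],
    [0,0,0,-0.004,0.0006,0.03,-1],
    [0,0,0,-0.007,-0.001,0.065,-1],
    [0.0252,0.1727,0,-0.01,-0.001,0.1,-1],
    [0.0252,0.1727,0,0.02,0.011,0.14,-1],
    [0.0252,0.1727,0,0.06,0.011,0.18,-1],
    [0.0252,0.1727,0,0.1,0.011,0.19,-1],
    [0.0252,0.1727,0,0.1,0.011,0.19,-1],
    [0.0252,0.1727,0,0.1,0.011,0.19,-1],
    [0.0252,0.1727,0,0.1,0.011,0.19,-1],
    [0.0252,0.1727,0,0.1,0.011,0.19,-1]
  ]
}}

```text
time: 20.63
eef_pos: [557.2, -149.9, 245.8]
eef_rot: [1.405, 1.567, 2.831]
wrist_force: [-0.1, 0.1, -0.4]
opening: 0.3
```

Run:
```python
from h import *
s=shot('w15')
cv2.imwrite('pics/top15.png',grab_frame('top')[:,:,::-1])
for l in ("shield_ridge","zero_key_top","green_dot","index_mark","photometer"):
    r=spot_point('wrist',l);print(l,[(np.array(x['location']),round(x['conf'],2)) for x in r[:2]])
for p in [(458.8,-160,65),(577.9,-168.3,92)]: print(proj(s,p))
```

```text
t 20.63 p [ 557.17 -149.87  245.84] rot [-0.   -0.99  0.14  0.    0.14  0.99 -1.    0.    0.  ] F [-0.15  0.05 -0.36] op 0.3
shield_ridge [(array([584. , -72.3,  92.2]), 0.69)]
zero_key_top []
green_dot [(array([ 576.2, -164.9,   94. ]), 0.97)]
index_mark [(array([ 577.5, -166.6,   95.2]), 0.63)]
photometer []
(np.float64(294.3299017163827), np.float64(107.032772143897))
(np.float64(305.1730824367977), np.float64(248.48336833315312))
```

View pics/w15.png

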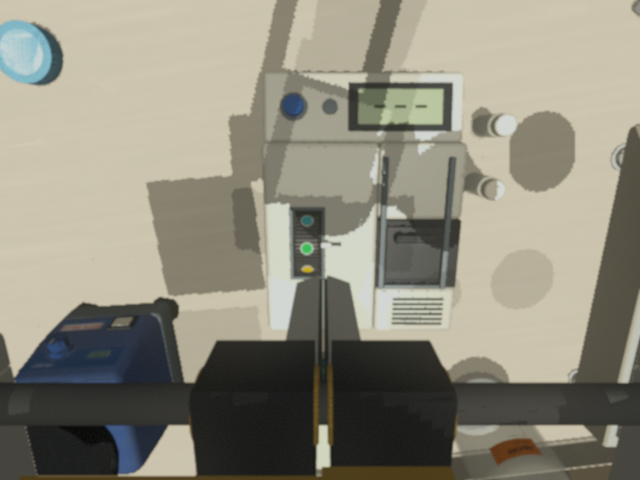

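View pics/top15.png

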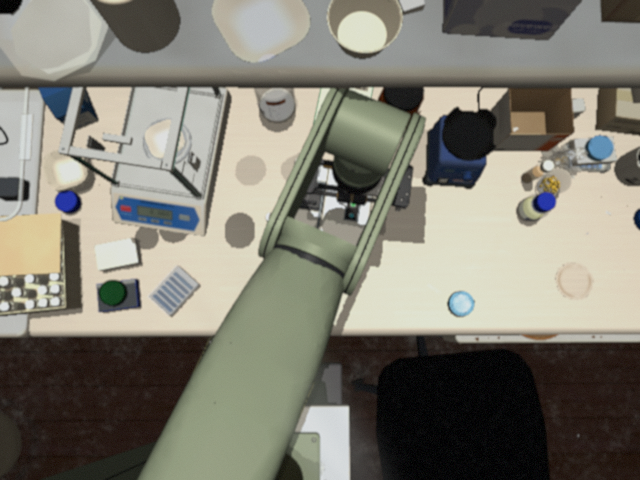

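Request:
{"method": "send_rows", "body": {
  "targets": [
    [0,0,0,0.0008,0.0811,-0.08,-1],
    [0,0,0,0.0008,0.0811,-0.12,-1],
    [0,0,0,0.0008,0.0811,-0.12,-1],
    [0,0,0,0.0008,0.0811,-0.13,-1],
    [0,0,0,0.0008,0.0811,-0.145,-1],
    [0,0,0,0.0008,0.0811,-0.157,-1],
    [0,0,0,0.0008,0.0811,-0.161,-1],
    [0,0,0,0.0008,0.0811,-0.161,-1],
    [0,0,0,0.0008,0.0811,-0.161,-1],
    [0,0,0,0.0008,0.0811,-0.161,-1]
  ]
}}

```text
time: 21.82
eef_pos: [561.3, -70.1, 88.6]
eef_rot: [-1.719, 1.567, -0.293]
wrist_force: [0.1, 0.6, 0.1]
opening: 0.5
```

Request:
{"method": "send_rows", "body": {
  "targets": [
    [0,0,0,0.005,-0.0007,0,-1],
    [0,0,0,0.01,-0.0014,0,-1],
    [0,0,0,0.0135,-0.002,0,-1],
    [0,0,0,0.0135,-0.002,0,-1]
  ]
}}

```text
time: 22.15
eef_pos: [572.2, -71.2, 87.3]
eef_rot: [1.638, 1.567, 3.065]
wrist_force: [-5.7, -1.2, 4.9]
opening: 0.7
```

Request:
{"method": "send_rows", "body": {
  "targets": [
    [0,0,0,0.001,-0.0001,0.0005,-1],
    [0,0,0,0.002,-0.0003,0.001,-1],
    [0,0,0,0.003,-0.0004,0.0015,-1]
  ]
}}

```text
time: 22.4
eef_pos: [572.3, -71.2, 87.4]
eef_rot: [1.611, 1.561, 3.037]
wrist_force: [-9.0, 0.1, 2.1]
opening: 0.7
```

Request:
{"method": "send_rows", "body": {
  "targets": [
    [0,0,0,0.001,-0.0001,0.0005,-1],
    [0,0,0,0.002,-0.0003,0.001,-1],
    [0,0,0,0.002,-0.0003,0.0015,-1]
  ]
}}

```text
time: 22.65
eef_pos: [572.3, -71.2, 87.5]
eef_rot: [1.59, 1.556, 3.016]
wrist_force: [-10.3, -0.0, -0.1]
opening: 0.7
```

Request:
{"method": "send_rows", "body": {
  "targets": [
    [0,0,0,-0.01,0.0015,0,-1],
    [0,0,0,-0.022,0.0032,0,-1],
    [0,0,0,-0.025,0.0036,0.035,-1],
    [0,0,0,-0.03,0.0036,0.075,-1],
    [0,0,0,-0.04,-0.03,0.115,-1],
    [0,0,0,-0.06,-0.07,0.15,-1],
    [0,0,0,-0.06,-0.08,0.16,-1],
    [0,0,0,-0.06,-0.08,0.16,-1],
    [0,0,0,-0.06,-0.08,0.16,-1],
    [0,0,0,-0.06,-0.08,0.16,-1],
    [0,0,0,-0.06,-0.08,0.16,-1]
  ]
}}

```text
time: 23.57
eef_pos: [517.7, -150.5, 247.9]
eef_rot: [1.116, 1.567, 2.543]
wrist_force: [0.4, -0.1, 0.1]
opening: 0.6
```

Run:
```python
from h import *
s=shot('w16')
for p in [(458.8,-160,65),(577.9,-168.3,92)]: print(proj(s,p))
```

```text
t 23.57 p [ 517.67 -150.54  247.85] rot [-0.   -0.99  0.14  0.    0.14  0.99 -1.    0.    0.  ] F [ 0.37 -0.09  0.11] op 0.6
(np.float64(302.37144448229037), np.float64(152.91224247200734))
(np.float64(312.6336565312737), np.float64(288.9358163568096))
```

View pics/w16.png

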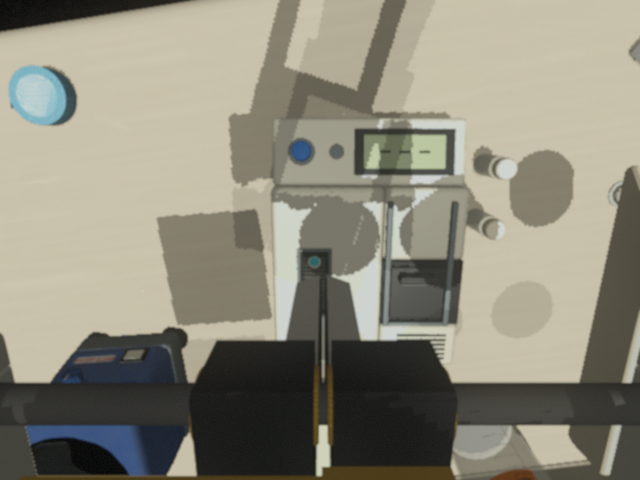

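The key at (301,151) is up and within about 2 px of its predicted spot. The shield is shut, cyan shows at the front of the slot (so green is at the top), and the arm is clear. I'm handing in.

```bash
python3 -c "
from plant import *
print(close_job(), state()['time'])"
```

```text
the job is handed in; nothing more can be done
the job is handed in; nothing more can be done
```

I shut the light shield, rolled the filter wheel two clicks to green, then pressed the blue zero key once and let it spring back. The job was handed in at about 23.6 s on the clock, with the arm clear of everything.

- **Shield:** It is at a hard stop. After the key press I pushed on the ridge again with about 10 N and almost no vertical force, and it did not move. One check disagrees: the images show about 48–50 mm of travel instead of 55. They also show a gap of about 5 mm between the plate and the end bar. I take this to mean the shield did not start fully open, but I could not confirm that.
- **Wheel:** After the second click, the picture showed the green dot at the top beside the white pointer. In the last picture the gripper hides the green dot, but cyan is at the front of the slot, which fits green at the top.
- **Zero key:** It bottomed out about 4 mm below first contact. The force rose to about 26 N there, more than needed but under the 40 N limit. In the pictures it is up again. The display showed "---" before and after, so it confirmed nothing.
- **Everything else:** The photometer's key and wheel dot were within about 2 px of where they were predicted. The loose vials, slide case and tape roll look untouched in the pictures. The blank vial was not touched and is hidden under the shield.

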